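Lock the child-resistant cap on the hardener canister

ROBOT

A 7-joint arm with a two-finger parallel gripper is mounted at the origin on the work surface; the furniture and walls round the work are solid. World frame = base frame: x ahead of the robot, y to its left, z up, the work surface at z = 0. Lengths are in m, angles in rad, forces in N, time in s.
With the tool pointing down it reaches from about 0.4 to 0.9 m from the base axis. Payload 5.6 kg.
Tool frame: the origin (TCP) lies midway between the tips of the shut fingers; the grasp point (between the pads) lies 19 mm behind it; z points along the fingers, y is the line along which they close (so a half turn about z gives the same grasp; the last joint's range is limited). The gripper opens to 92 mm and grips with 3 to 60 N. Pads are 20 mm wide; open, the fingers measure 128 mm over their backs; the gripper's body (75 mm by 189 mm) begins 69 mm behind the grasp point.
Start: joints at [1.149, 0.468, -0.012, 1.603, 0.006, 1.071, -0.056], TCP at [0.24, -0.604, 0.215] pointing down, gripper open.
Joint ranges: [-2.53, 2.53], [-0.31, 2.02], [-1.57, 1.55], [0.28, 2.44], [-1.29, 4.43], [0.15, 1.84], [-2.92, 2.92]. Speed limits (rad/s): [2.57, 2.57, 3.14, 3.14, 3.14, 3.14, 3.14].

INTERFACE

Orientations are given as a 3x3 rotation matrix whose columns are the frame's x, y, z axes.
In Python, from station import env, effector, solver, viewer, workorder, search_frame, tip_of gives the robot as it stands. Calls block until the motion is done:
- env.reach(position, orientation): joint-space move of the TCP to a pose.
- env.movel(position, frame=None, rate=0.15): straight line of the TCP; frame=None keeps the orientation; rate is the mean speed in m/s.
- env.goto_joints(angles): joint-space move.
- effector.release() and effector.grasp(squeeze=None): open the fingers fully, or close them until they stop; squeeze is the grip in N (None keeps the last).
- env.pause(seconds).
- solver.inverse_kinematics(position, orientation): joint angles nearest the present ones, or None.
- env.sense(): the state.
- viewer.read_camera(name): name is "scene" or "side" or "wrist"; returns (picture, depth): 420x560x3 uint8, red, green, blue; 420x560 float32, m along the optical axis (not along the pixel's ray), 0 where there is no reading.
- viewer.camera_info(name): a dict with "intrinsics" (3x3 intrinsics, pixels), "eye" and "rotation" of the camera in the world; the wrist camera has in their place "T_tool_cam" (4x4, takes a point from camera to tool coordinates, whose origin is the TCP and whose axes are the flange's). Camera axes: x right, y up, looking along -z (the intrinsics and any distortion apply to the point x, -y, -z); pixel columns grow to the right and rows downward; lengths in m; the calibration is good to about 2 mm. A picture is of the moment at which its call begins: read the wrist's pose just before it. camera_info takes no time and is no camera call.
A pose or a line that the arm cannot do raises env.PlanningError and nothing moves.
- workorder.finish_job(): hands the job in; it is judged then, once.
Trained networks look in the newest picture that a camera, given by its name, has taken for a name from the list of things; names that differ only in an ending like _2 or _b are one class to them, and where a whole thing is asked for, a point or a joint stands for the part that bears it (a point fixed in the world has none). Each returns a list of dicts, best first, with "score" (0 to 1); they miss things now and then, are a little off and sometimes report something else, mostly with a low value. They report only what shows in the picture. A call takes as long as a camera call. They do not tell look-alikes from the thing itself.
- search_frame(camera, name): "at" ([x, y, z] in m, in world coordinates, good to about 4 mm: the middle of the surface that is visible of it).
- tip_of(camera, name): "at" ([x, y, z] in m, in world coordinates, good to about 4 mm: a listed point, or the origin of a listed thing).
The state is a dict: "t": time; "joint_positions": joint angles; "joint_velocities": joint speeds; "tau": joint torques, N m; "ee_pos": TCP position; "tcp_rot": TCP orientation; "wrist_force": force on the tool from outside, world axes, zero at the start; "moment": the same for the moment, N m; "gripper_width": finger opening in m; "grasp_force": force on a finger pad.
Only numpy, scipy, OpenCV 4.12 (cv2) and the standard library are available. Lean on these libraries where they do the work, as an engineer would, in place of code of your own. Each camera call takes 0.05 s, during which the arm holds its last target. There are 200 camera calls.

TASK

Put the red cap back on the white canister and lock it: press it down against the sprung seal and turn it clockwise until its hidden inner lugs have gone under the neck's lugs and meet the stops, then let go, so that it stays down level and locked by itself. Feel for the gaps with a light touch, never leaning hard on the cap while its lugs still stand on the neck's lugs, and leave the tools and offcuts round about where they are.

Things in the scene. Friction and masses are not known exactly. Their poses are not given: they have to be found in the camera images.
- neck (a point): Point on the canister's upright axis, level with the tops of its four grey neck lugs, 115 mm above the table. The lugs are equal, 90 degrees apart, 42 degrees wide, 5 mm thick, on a neck 42.6 mm across, reaching out to 52 mm across. The lug ring is fast but may stand at any angle, not shown by these axes. The neck's tapered rim is 14 mm above, the shoulder 29 mm below.
- canister: White canister 76 mm wide with a blue band, fixed in a 110x110x36 mm plywood cradle screwed to the table; origin on its axis at table level. The underside of each neck lug has, in the order a clockwise-turning cap lug meets them: a ridge hanging 3 mm lower, a pocket, and an end stop hanging 21 mm lower. Its yaw does not tell where the lugs are.
- cap_center (a point): Centre (on the axis, 20 mm above the rim) of the loose red ribbed cap, 60 mm across, 40 mm high, about 80 g, standing open side down; z upward along its axis. Standing lug on lug on the neck, its rim is level with neck. Over the gaps (about 28 degrees in every 90) it drops 4 mm freely, down to the seal. Locked, this point is 10 mm above neck.
- cap: The same cap; origin on its axis at the rim. Inside the rim are four equal lugs 90 degrees apart, hidden from outside, 8 mm wide, 5 mm high, leaving a 45 mm opening; its ceiling is 36 mm above the rim. To lock: in the gaps, push the rim at least 13 mm below neck, turn 27 to 63 degrees clockwise seen from above up to the stops, let it rise 3 mm into the pockets.
- seal (a joint): Travel in m of the black spring-loaded seal disc, 28 mm across, in the canister's mouth: 0 when up (its top then 32 mm above neck), 0.012 at its bottom stop. It pushes back with 3 N at the top, 9.3 N at 0.009 (cap lugs just clear of the ridges) and 11.4 N at the bottom. It reads 0.006 under a locked cap. While the cap stands on top of the neck lugs it must not be pressed with over 50 N.
- tape_measure: yellow tape measure, 38x91x69 mm; a bystander to be left where it is. Origin at the centre of its underside.
- pine_block_a: pine offcut, 45x110x45 mm; a bystander to be left where it is. Origin at the centre of its underside.
- screwdriver_0: red-handled screwdriver, 198 mm long; a bystander to be left where it is. Origin at the centre of its underside.
- block_plane: block plane, 50x160x49 mm; a bystander to be left where it is. Origin at the centre of its underside.
- oak_block: oak offcut, 60x130x25 mm; a bystander to be left where it is. Origin at the centre of its underside.
- f_clamp: F clamp with red handle, 94x314x26 mm; a bystander to be left where it is. Origin at the centre of its underside.
Not all that is in view belongs to the job. Of the things like the cap, leave any that is purple; of the rest the smaller one is meant.

How it is judged:
At the end, for the whole second after the job is handed in: The released cap is locked in the pockets: it holds the seal 6 mm down (4.8 to 7.4 mm), its centre is 8.2 to 11.5 mm above and within 4 mm sideways of neck, level within 4 degrees, at rest (value of joint seal between 0.0048 and 0.0074 m and z of cap_center in the frame of neck between 0.0082 and 0.0115 m and horizontal distance between cap_center and neck below 0.004 m and angle between cap_center's own z axis and vertical below 0.07 rad and velocity of joint seal below 0.01 m/s); the robot touches nothing.
It fails at once if the cap is forced: pressed with more than 50 N while it still stands on top of the neck lugs (its centre over 16.5 mm above the neck point) (contact force between cap and canister above 50 N and z of cap_center in the frame of neck above 0.0165 m).
It fails at once if a bystander is moved more than 30 mm (distance of any of tape_measure, pine_block_a, screwdriver_0, block_plane, oak_block, f_clamp from where it was at the start of the episode above 0.03 m).
It also fails if it takes over 58 s, if anything falls off the work surface, if the arm or the gripper's body presses on something with over 40 N, if the wrist force passes 120 N, or if a joint passes its speed limit or range.

## Working session

There is one attempt and no reset: what is moved stays moved. The work goes in short steps, each a Python script; the robot and the scene stay as the last script left them, time stands still between calls to the robot, and variables do not carry over. Pictures are saved under pics/ and viewed, at most 10 in all, crops included, and the job is handed in when it is done.

```bash
ls; mkdir -p pics; cat > h.py <<'E'
import numpy as np, cv2
from station import env, effector, solver, viewer, workorder, search_frame, tip_of
def cam(name):
    s=env.sense(); p,d=viewer.read_camera(name); c=viewer.camera_info(name)
    K=np.array(c["intrinsics"])
    if name=="wrist":
        T=np.eye(4);T[:3,:3]=s["tcp_rot"];T[:3,3]=s["ee_pos"];T=T@np.array(c["T_tool_cam"]);R,e=T[:3,:3],T[:3,3]
    else: R,e=np.array(c["rotation"]),np.array(c["eye"])
    v,u=np.mgrid[:d.shape[0],:d.shape[1]]
    P=np.stack([(u-K[0,2])/K[0,0]*d,-(v-K[1,2])/K[1,1]*d,-d],-1)@R.T+e
    P[d<=0]=np.nan
    return p,P
def save(n,p): cv2.imwrite(f"pics/{n}.png",p[...,::-1])
E
python3 - <<'E'
from h import *
np.set_printoptions(precision=4,suppress=True)
a,Pa=cam("scene"); b,Pb=cam("side")
save("scene",a); save("side",b)
print({k:v for k,v in viewer.camera_info("scene").items()})
for c in ("scene","side"):
    for n in ("neck","canister","cap_center","cap"):
        print(c,n,[(np.round(r["at"],3),round(r["score"],2)) for r in tip_of(c,n)[:4]])
print(env.sense()["t"])
E
```

```text
pics
{'intrinsics': array([[390.0819,   0.    , 278.4527],
       [  0.    , 390.0819, 209.669 ],
       [  0.    ,   0.    ,   1.    ]]), 'eye': array([ 0.3392, -0.7509,  1.3455]), 'rotation': array([[ 0.976 ,  0.1762, -0.1279],
       [-0.2177,  0.7997, -0.5596],
       [ 0.0037,  0.574 ,  0.8188]])}
scene neck [(array([0.499, 0.361, 0.114]), 0.83), (array([ 0.584,  0.079, -0.   ]), 0.27)]
scene canister [(array([ 0.498,  0.366, -0.003]), 0.91)]
scene cap_center [(array([0.355, 0.299, 0.031]), 0.69), (array([ 0.603, -0.034,  0.027]), 0.68), (array([0.581, 0.075, 0.024]), 0.57), (array([ 0.563, -0.25 ,  0.001]), 0.46)]
scene cap [(array([ 0.607, -0.03 , -0.001]), 0.76), (array([ 0.583,  0.079, -0.001]), 0.59), (array([ 0.353,  0.299, -0.002]), 0.59), (array([ 0.697, -0.373, -0.003]), 0.35)]
side neck [(array([0.498, 0.362, 0.116]), 0.69), (array([0.614, 0.532, 0.   ]), 0.46), (array([ 0.694, -0.378,  0.002]), 0.39)]
side canister [(array([0.501, 0.365, 0.   ]), 0.62)]
side cap_center [(array([ 0.605, -0.032,  0.033]), 0.97), (array([0.584, 0.074, 0.02 ]), 0.87)]
side cap [(array([ 0.35 ,  0.301, -0.007]), 0.89), (array([0.582, 0.08 , 0.004]), 0.81), (array([ 0.604, -0.033,  0.003]), 0.79)]
0.5
```

View pics/scene.png

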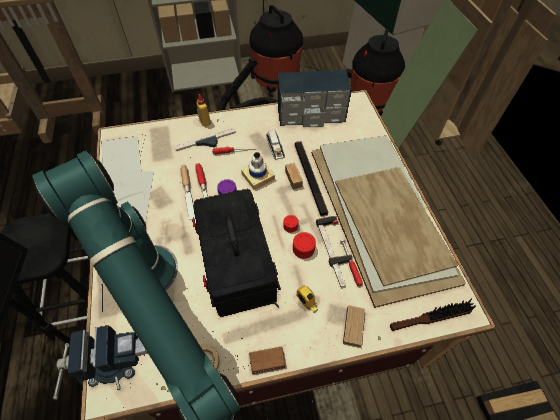

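View pics/side.png

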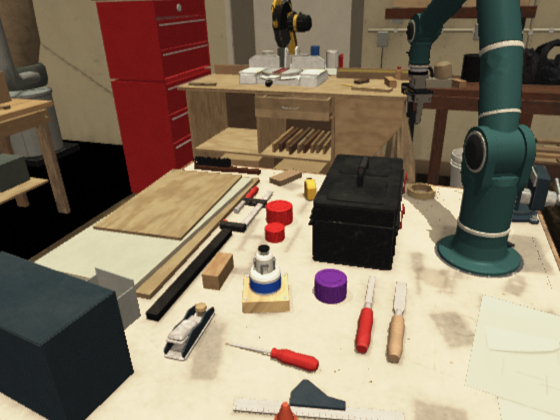

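The scene shows the canister at (258,165), with three cap-like things. The purple one at (227,188) is excluded. The red ones are at (291,223) and (304,245), and the one at (291,223) looks smaller. I'll measure both, check the toolbox height, and look at an enlarged crop.

```bash
python3 - <<'E'
from h import *
np.set_printoptions(precision=3,suppress=True)
a,Pa=cam("scene")
hsv=cv2.cvtColor(a,cv2.COLOR_RGB2HSV)
m=((hsv[...,0]<8)|(hsv[...,0]>172))&(hsv[...,1]>150)&(hsv[...,2]>80)
n,l,st,_=cv2.connectedComponentsWithStats(m.astype(np.uint8))
for i in range(1,n):
    x,y=st[i][:2]
    if st[i][4]>80 and 270<x<330 and 200<y<270:
        q=Pa[l==i]; top=q[q[:,2]>np.nanmax(q[:,2])-.006]
        print(st[i],"zmax",np.nanmax(q[:,2]),"ext",np.ptp(top,axis=0),"ctr",(top.max(0)+top.min(0))/2)
# toolbox and neighbours: height map
q=Pa.reshape(-1,3); 
box=Pa[190:315,195:280].reshape(-1,3); box=box[box[:,2]>.1]; print("box",np.percentile(box,[1,99],axis=0))
bar=Pa[140:215,295:328].reshape(-1,3); bar=bar[(bar[:,2]>.012)]; print("bar",np.percentile(bar,[2,98],axis=0))
cv2.imwrite("pics/crop.png",cv2.resize(a[110:290,180:370],None,fx=3,fy=3,interpolation=cv2.INTER_CUBIC)[...,::-1])
print(env.sense()["t"])
E
```

```text
[284 215  14  17 202] zmax 0.04908814916783455 ext [0.046 0.059 0.006] ctr [0.582 0.073 0.046]
[293 232  23  27 472] zmax 0.06566434791499609 ext [0.079 0.075 0.006] ctr [ 0.605 -0.039  0.063]
box [[ 0.224 -0.238  0.109]
 [ 0.454  0.157  0.231]]
bar [[0.652 0.109 0.013]
 [0.829 0.499 0.047]]
0.55
```

View pics/crop.png

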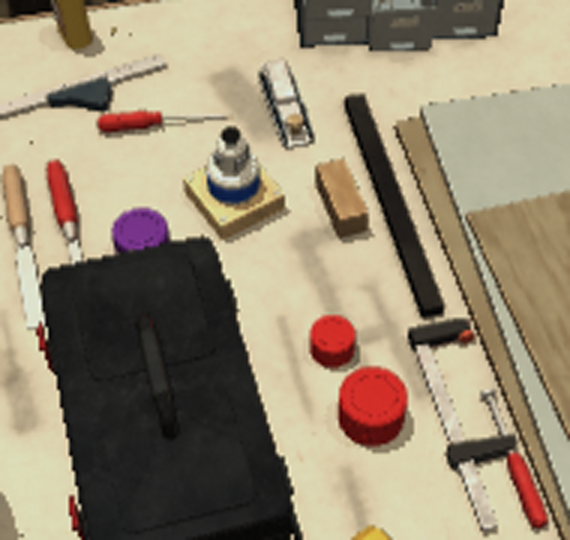

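The crop confirms it. The small red cap at crop (333,341), scene (291,223), is about 60 mm across and 40+ mm high, so it is the one meant. The red one at crop (372,405) is about 76 mm across and 63 mm high, so it is the look-alike. I'll check the wrist ranges and then move above the cap.

```bash
cat >> h.py <<'E'
def R(yaw): # tool down, closing (y) axis at angle yaw
    y=np.array([np.cos(yaw),np.sin(yaw),0]); z=np.array([0,0,-1.]); return np.stack([np.cross(y,z),y,z],1)
E
python3 - <<'E'
from h import *
np.set_printoptions(precision=3,suppress=True)
s=env.sense(); print(s["tcp_rot"],s["wrist_force"])
for d in range(-180,180,30):
    for nm,p in (("cap",[.582,.076,.15]),("neck",[.499,.363,.2])):
        q=solver.inverse_kinematics(p,R(np.radians(d))); print(d,nm,None if q is None else np.array(q))
E
```

```text
[[ 0.929  0.37  -0.   ]
 [ 0.37  -0.929 -0.   ]
 [-0.     0.    -1.   ]] [ 0.007  0.266 -0.478]
-180 cap [ 0.668  0.906 -1.328  1.765  0.931  1.261  2.232]
-180 neck [ 0.135  0.865 -1.326  1.648  0.863  1.334  1.807]
-150 cap [-0.016  0.45  -0.219  1.807  0.121  0.898 -2.908]
-150 neck [ 0.135  0.865 -1.326  1.648  0.863  1.334  2.33 ]
-120 cap [ 0.068  0.464 -0.328  1.801  0.184  0.907 -2.437]
-120 neck [-1.171  0.481  0.661  1.736 -0.335  1.041 -2.488]
-90 cap [ 0.174  0.488 -0.47   1.793  0.27   0.923 -1.983]
-90 neck [ 0.052  0.709 -1.098  1.653  0.669  1.205 -2.773]
-60 cap [ 0.218  0.501 -0.529  1.791  0.307  0.932 -1.49 ]
-60 neck [-0.124  0.561 -0.779  1.663  0.434  1.098 -2.075]
-30 cap [ 0.259  0.515 -0.586  1.788  0.344  0.942 -0.996]
-30 neck [-0.085  0.585 -0.843  1.661  0.477  1.114 -1.585]
0 cap [ 0.303  0.532 -0.648  1.785  0.385  0.954 -0.505]
0 neck [-0.058  0.604 -0.888  1.659  0.509  1.127 -1.085]
30 cap [ 0.344  0.551 -0.707  1.783  0.425  0.967 -0.014]
30 neck [-0.045  0.614 -0.911  1.658  0.526  1.134 -0.574]
60 cap [ 0.381  0.57  -0.763  1.78   0.465  0.981  0.479]
60 neck [-0.032  0.624 -0.934  1.658  0.543  1.141 -0.063]
90 cap [ 0.401  0.581 -0.792  1.779  0.487  0.989  0.986]
90 neck [-0.018  0.635 -0.959  1.657  0.561  1.15   0.447]
120 cap [ 0.668  0.906 -1.328  1.765  0.931  1.261  1.185]
120 neck [ 0.056  0.714 -1.107  1.653  0.676  1.209  0.887]
150 cap [ 0.668  0.906 -1.328  1.765  0.931  1.261  1.709]
150 neck [ 0.135  0.865 -1.326  1.648  0.863  1.334  1.283]
```

```bash
python3 - <<'E'
from h import *
np.set_printoptions(precision=3,suppress=True)
s=env.sense(); p=np.array(s["ee_pos"]); env.movel(p+[0,0,.2],rate=.3)
env.reach([.582,.076,.38],R(np.radians(45)))
env.movel([.582,.076,.22],rate=.25); env.pause(.2)
print(env.sense()["joint_positions"],env.sense()["ee_pos"],env.sense()["t"],env.sense()["wrist_force"])
a,P=cam("wrist"); save("w1",a)
hsv=cv2.cvtColor(a,cv2.COLOR_RGB2HSV)
m=((hsv[...,0]<10)|(hsv[...,0]>170))&(hsv[...,1]>130)&(hsv[...,2]>60)
n,l,st,_=cv2.connectedComponentsWithStats(m.astype(np.uint8))
for i in range(1,n):
    if st[i][4]>800:
        q=P[l==i]; t=q[q[:,2]>np.nanpercentile(q[:,2],95)-.004]
        print(st[i],np.nanpercentile(q[:,2],95),np.ptp(t[:,:2],axis=0),(t.max(0)+t.min(0))/2,cv2.minEnclosingCircle(t[:,:2].astype(np.float32)))
for n in ("cap","cap_center"): print([(r["at"],r["score"]) for r in tip_of("wrist",n)[:3]])
E
```

```text
[ 0.394  0.478 -0.772  1.717  0.37   1.095  0.292] [0.583 0.076 0.222] 5.05 [ 0.436 -1.236 -0.44 ]
[ 252  162   52   54 2174] 0.041898977725103 [0.06  0.059] [0.58  0.078 0.041] ((0.5795026421546936, 0.0776408240199089), 0.030333923175930977)
[ 195  226   69   80 4272] 0.059646856068346375 [0.101 0.126] [ 0.597 -0.016  0.148] ((0.5873020887374878, -0.012391246855258942), 0.0722813755273819)
[([0.5824, 0.0776, 0.0037], 0.81), ([0.6034, -0.0341, -0.0023], 0.56)]
[([0.6072, -0.0327, 0.0265], 0.86), ([0.5812, 0.0752, 0.024], 0.62)]
```

View pics/w1.png

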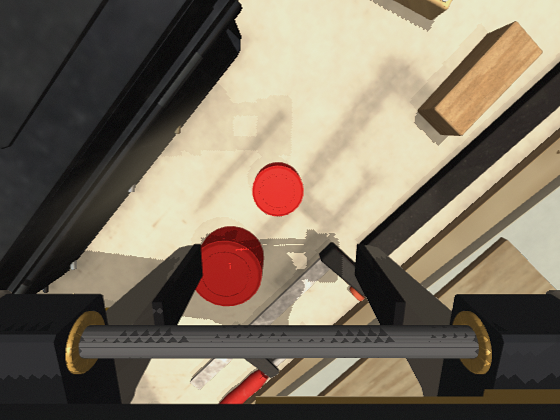

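The wrist view shows the small cap at (277,189). It is 60 mm across with its top at 41 mm, centred at (0.580, 0.0775), which agrees with the scene camera. Next I grasp it, lift it and go to look at the neck.

```bash
python3 - <<'E'
from h import *
np.set_printoptions(precision=4,suppress=True)
env.movel([.580,.0775,.07],rate=.25); env.movel([.580,.0775,.007],rate=.1)
s=env.sense();print(s["ee_pos"],s["wrist_force"])
effector.grasp(55); s=env.sense(); print(s["gripper_width"],s["grasp_force"],s["ee_pos"],s["wrist_force"])
env.movel([.580,.0775,.30],rate=.25)
s=env.sense(); print(s["gripper_width"],s["grasp_force"],s["wrist_force"])
q=solver.inverse_kinematics([.45,.25,.36],R(np.radians(120))); print(np.array(q))
env.reach([.45,.25,.36],R(np.radians(120))); env.pause(.3)
s=env.sense(); print(s["joint_positions"],s["gripper_width"],s["wrist_force"],s["ee_pos"],s["t"])
a,P=cam("wrist"); save("w2",a)
for n in ("neck","canister"): print([(r["at"],r["score"]) for r in tip_of("wrist",n)[:3]])
E
```

```text
[0.5802 0.0779 0.0071] [0.0489 0.1985 0.3835]
0.059220678366631765 55.00086851275 [0.5803 0.0775 0.0073] [ 0.1457 -0.7652  3.5664]
0.05945647541337291 54.99958216655159 [ 0.5566  0.2519 -1.1838]
[ 0.4025  0.3283 -1.1973  1.6884  0.3134  1.3409  1.245 ]
[ 0.403   0.329  -1.1962  1.6883  0.3134  1.3408  1.2446] 0.05963237618273019 [-0.1022 -0.332  -1.3553] [0.4505 0.2493 0.3597] 9.85
[([0.495, 0.363, 0.1177], 0.84)]
[([0.4936, 0.3634, -0.0014], 0.78), ([0.4524, 0.2449, 0.352], 0.39)]
```

View pics/w2.png

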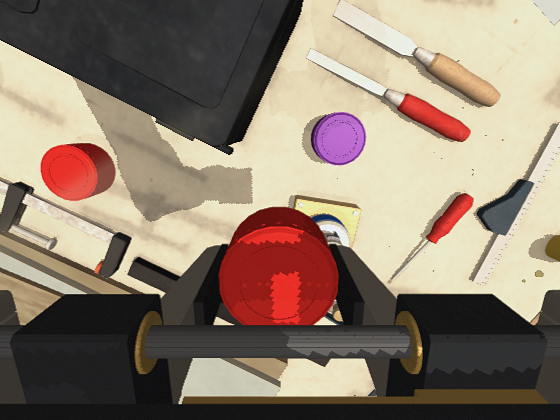

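The cap is held between the fingers at (278,265), and the canister shows behind it at (330,225). I'll shift so the wrist camera sees the neck clear of the cap, then fit its circles from depth.

```bash
python3 - <<'E'
from h import *
np.set_printoptions(precision=4,suppress=True)
env.reach([.593,.418,.29],R(np.radians(120))); env.pause(.3)
s=env.sense(); print(s["joint_positions"],s["ee_pos"],s["wrist_force"],s["t"])
a,P=cam("wrist"); save("w3",a); np.save("P3.npy",P)
D=np.hypot(P[...,0]-.497,P[...,1]-.363)
for lo,hi in ((.082,.09),(.110,.118),(.124,.132),(.141,.152)):
    m=(P[...,2]>lo)&(P[...,2]<hi)&(D<.06); q=P[m]
    print(lo,hi,m.sum(), q[:,:2].mean(0) if m.sum() else None, cv2.minEnclosingCircle(q[:,:2].astype(np.float32)) if m.sum()>3 else None, np.argwhere(m).mean(0))
rel=(P-np.array(s["ee_pos"])); hsv=cv2.cvtColor(a,cv2.COLOR_RGB2HSV)
m=((hsv[...,0]<10)|(hsv[...,0]>170))&(hsv[...,1]>130)&(np.hypot(rel[...,0],rel[...,1])<.05)&(rel[...,2]>.02)&(rel[...,2]<.06)
q=rel[m]@np.array(s["tcp_rot"]); t=q[q[:,2]<np.percentile(q[:,2],10)+.004]; print("cap top in tool",np.percentile(q[:,2],[1,5,20]),t[:,:2].min(0),t[:,:2].max(0),len(t))
for n in ("neck","canister"): print([(r["at"],r["score"]) for r in tip_of("wrist",n)[:3]])
u=np.argwhere((D<.045)&(P[...,2]>.08)); (r0,c0),(r1,c1)=u.min(0),u.max(0); print(r0,c0,r1,c1)
r0,c0=max(r0-10,0),max(c0-10,0)
cr=a[r0:r1+10,c0:c1+10]; f=550/max(cr.shape[:2]); cv2.imwrite("pics/w3c.png",cv2.resize(cr,None,fx=f,fy=f,interpolation=cv2.INTER_CUBIC)[...,::-1])
E
```

```text
[-0.116   0.7533 -0.9935  1.2587  0.6181  1.4379  1.0419] [0.5936 0.4169 0.2914] [-0.9521  0.0061 -1.2598] 11.225
0.082 0.09 1415 [0.5016 0.3642] ((0.49867650866508484, 0.3624546527862549), 0.036498457193374634) [100.0869 279.2198]
0.11 0.118 304 [0.5    0.3636] ((0.49874573945999146, 0.3628555238246918), 0.026139874011278152) [ 96.0888 279.5493]
0.124 0.132 705 [0.5007 0.364 ] ((0.49885794520378113, 0.36288198828697205), 0.021107707172632217) [ 95.8071 279.5816]
0.141 0.152 688 [0.499  0.3629] ((0.498856782913208, 0.36296865344047546), 0.013961761258542538) [ 91.6773 279.561 ]
cap top in tool [-0.0346 -0.0342 -0.0337] [-0.0228 -0.0305] [0.032  0.0294] 9833
[([0.497, 0.3641, 0.1181], 0.61)]
[([0.4968, 0.3618, 0.0003], 0.96)]
63 248 130 311
```

View pics/w3c.png

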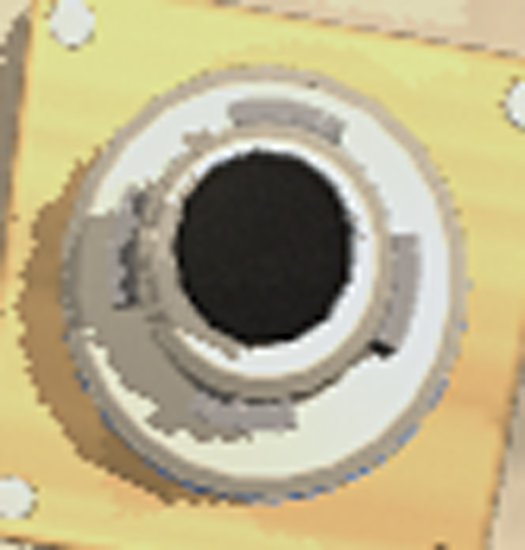

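All four circles of the canister fit concentrically at (0.4988, 0.3629), with radii 36.5, 26.1, 21.1 and 14.0 mm as specified. In the crop the lugs are at the top, right, bottom and left. Now I descend with light contact.

```bash
python3 - <<'E'
from h import *
np.set_printoptions(precision=4,suppress=True)
Rt=R(np.radians(120)); g=np.array([.4988,.3629])-.001*Rt[:2,0]
env.movel([*g,.22],frame=Rt,rate=.3); env.movel([*g,.15],frame=Rt,rate=.15); env.pause(.3)
s=env.sense(); e=g-np.array(s["ee_pos"])[:2]; ez=.15-s["ee_pos"][2]; F0=np.array(s["wrist_force"]); print("err",e,ez,F0,s["tcp_rot"][:,2])
c=g+e; z=.15
env.movel([*c,.142],frame=Rt,rate=.05)
for z in np.arange(.140,.117,-.002):
    env.movel([*c,z],frame=Rt,rate=.03)
    s=env.sense(); f=np.array(s["wrist_force"])-F0
    print(round(z,4),np.array(s["ee_pos"]),f,round(s["gripper_width"],4))
    if f[2]>7: break
env.pause(.3); s=env.sense(); print(s["ee_pos"],np.array(s["wrist_force"])-F0,s["moment"],s["joint_positions"],s["t"])
np.save("st.npy",np.r_[c,z,F0])
E
```

```text
err [-0.0003 -0.0003] -0.0008217006085362577 [-0.1007  0.2067 -1.4904] [ 0.0012  0.0006 -1.    ]
0.14 [0.4992 0.3631 0.1399] [-0.0622 -0.4293 -0.054 ] 0.0596
0.138 [0.4993 0.3631 0.1379] [0.1333 1.3071 0.8241] 0.0593
0.136 [0.4993 0.3631 0.1359] [-0.1024 -0.5324 -0.4165] 0.0596
0.134 [0.4992 0.3631 0.1338] [-0.0721 -0.9128  0.5621] 0.0596
0.132 [0.4992 0.3631 0.1318] [-0.9985 -1.0309 -0.0318] 0.0593
0.13 [0.4993 0.3631 0.1299] [-0.4598 -0.3378  0.4528] 0.0593
0.128 [0.4992 0.3631 0.1279] [0.0007 0.5924 1.1511] 0.0597
0.126 [0.4993 0.3631 0.1258] [0.2412 0.4197 0.3754] 0.0594
0.124 [0.4993 0.3631 0.1239] [ 0.3037 -0.6771  0.672 ] 0.0594
0.122 [0.4995 0.3634 0.1222] [ 0.5537 -0.2311  1.9255] 0.0593
0.12 [0.4995 0.3635 0.1214] [-1.1461 -1.9559 10.5106] 0.0592
[0.4996 0.3636 0.1214] [-1.7065 -3.1719 10.3816] [-0.2747  0.3421 -0.0366] [-0.0242  0.7506 -0.9588  1.7156  0.698   1.0542  0.8719] 16.2333
```

Lug-on-lug contact is at TCP z = 0.1214 with 10 N, at about 7 N/mm. I'll turn clockwise in small steps with this light load until it drops.

```bash
python3 - <<'E'
from h import *
np.set_printoptions(precision=4,suppress=True)
st=np.load("st.npy"); c,z,F0=st[:2],st[2],st[3:]
q=np.array(solver.inverse_kinematics([*c,z],R(np.radians(120))))
print(q-np.array(env.sense()["joint_positions"]))
n=0
while n<16:
    n+=1; q[6]-=.1; env.goto_joints(q); s=env.sense(); f=np.array(s["wrist_force"])-F0
    print(n,round(np.degrees(.1*n),1),np.array(s["ee_pos"]),f,np.round(s["moment"],2),round(s["t"],2))
    if f[2]>25 or (f[2]<4 and s["ee_pos"][2]<.1206): break
np.save("q.npy",q)
E
```

```text
[-0.0002  0.0016  0.0012  0.001   0.0005 -0.0014  0.0001]
1 5.7 [0.4992 0.3629 0.1197] [ 0.6131 -0.0944  0.8574] [ 0.12 -0.22  0.04] 16.48
```

It dropped at once. I'll go a little further into the gap, then press down step by step.

```bash
python3 - <<'E'
from h import *
np.set_printoptions(precision=4,suppress=True)
st=np.load("st.npy"); c,z,F0=st[:2],st[2],st[3:]; q=np.load("q.npy")
q[6]-=.1; env.goto_joints(q)
Rt=R(np.radians(120)-.2)
for z in [.119,.1175,.116,.114,.112,.110,.108,.1065,.1055,.1045]:
    env.movel([*c,z],frame=Rt,rate=.03); s=env.sense(); f=np.array(s["wrist_force"])-F0
    print(z,np.array(s["ee_pos"]),f,round(s["t"],2))
    if f[2]>20 or s["ee_pos"][2]<.1072: break
env.pause(.2); s=env.sense(); print(s["ee_pos"],np.array(s["wrist_force"])-F0,s["moment"],s["joint_positions"],s["gripper_width"])
st[2]=z; np.save("st.npy",st)
E
```

```text
0.119 [0.4992 0.3631 0.1188] [-0.5352  0.6893 -0.194 ] 16.98
0.1175 [0.4994 0.3633 0.1179] [ 0.386  -1.0176  3.9485] 17.23
0.116 [0.4994 0.3632 0.1162] [-0.2888 -0.7388  4.916 ] 17.48
0.114 [0.4994 0.3633 0.1142] [ 0.1338 -0.7143  6.1784] 17.73
0.112 [0.4994 0.3633 0.1123] [-1.2559 -0.8698  7.9076] 17.98
0.11 [0.4995 0.3633 0.1105] [-1.1067 -1.5241  8.6214] 18.23
0.108 [0.4995 0.3633 0.1087] [-2.1737 -1.2981  9.1408] 18.48
0.1065 [0.4995 0.3633 0.1074] [-1.6944 -2.9434 10.6205] 18.73
0.1055 [0.4995 0.3633 0.1065] [-1.4901 -2.4613 12.0413] 18.98
[0.4995 0.3633 0.1065] [-2.0417 -2.6567 11.6633] [-0.4199  0.245  -0.0065] [-0.0328  0.7669 -0.9444  1.7246  0.7146  1.0327  0.6605] 0.05965568774183035
```

Forces match the seal spring, and it is about 11 mm down. I turn clockwise to the stops while watching the moment.

```bash
python3 - <<'E'
from h import *
np.set_printoptions(precision=4,suppress=True)
st=np.load("st.npy"); c,z,F0=st[:2],st[2],st[3:]
q=np.array(solver.inverse_kinematics([*c,z],R(np.radians(120)-.2)))
for n in range(1,14):
    q[6]-=.1; env.goto_joints(q); s=env.sense(); f=np.array(s["wrist_force"])-F0
    print(n,round(np.degrees(.1*n),1),np.array(s["ee_pos"]),f,np.round(s["moment"],2),round(s["joint_positions"][6]-q[6],4),round(s["t"],2))
    if abs(s["moment"][2])>.6: break
np.save("q.npy",q)
E
```

```text
1 5.7 [0.4997 0.3636 0.1067] [-0.991 -1.651 11.822] [-0.31  0.19 -0.02] -0.0005 19.43
2 11.5 [0.4999 0.3638 0.1068] [-0.9701 -0.9824 12.4902] [-0.22  0.08 -0.06] -0.0005 19.68
3 17.2 [0.5    0.3639 0.1068] [-0.196  -1.2451 11.7337] [-0.15  0.04 -0.05] -0.0005 19.93
4 22.9 [0.5    0.364  0.1069] [-0.0858 -0.7902 11.4247] [-0.16 -0.05 -0.07] -0.0005 20.18
5 28.6 [0.5001 0.364  0.1069] [-0.4119 -1.2274 11.3358] [-0.1  -0.03 -0.08] -0.0004 20.43
6 34.4 [0.5001 0.3641 0.1069] [-0.415  -1.3119 11.2113] [-0.15 -0.02 -0.03] -0.0005 20.68
7 40.1 [0.5002 0.3641 0.1069] [ 0.976  -0.8899 11.0189] [-0.16 -0.1  -0.02] -0.0005 20.93
8 45.8 [0.5003 0.3641 0.1069] [-0.1369 -0.8399 11.5549] [-0.1  -0.09  0.02] -0.0005 21.18
9 51.6 [0.5003 0.364  0.1069] [ 0.4417 -0.5238 11.806 ] [-0.24 -0.12  0.  ] -0.0004 21.43
10 57.3 [0.4997 0.3637 0.1069] [-0.1093 -2.7353 12.8735] [-0.49  0.1   1.36] 0.0026 21.68
```

The stop is met at about 55°, with Mz = 1.4 N m. I'll ease the twist slightly and let the cap rise into the pockets.

```bash
python3 - <<'E'
from h import *
np.set_printoptions(precision=4,suppress=True)
st=np.load("st.npy"); c,z,F0=st[:2],st[2],st[3:]; q=np.load("q.npy")
q[6]+=.03; env.goto_joints(q); print(env.sense()["moment"])
Rt=R(np.radians(120)-.2-1.0+.03)
for z in [.107,.1085,.110,.111,.112,.113]:
    env.movel([*c,z],frame=Rt,rate=.03); s=env.sense(); f=np.array(s["wrist_force"])-F0
    print(z,np.array(s["ee_pos"]),f,np.round(s["moment"],2),round(s["t"],2))
    if f[2]<-4: break
st[2]=z; np.save("st.npy",st)
E
```

```text
[-0.4626  0.1309  0.5059]
0.107 [0.4996 0.3636 0.1075] [0.4886 0.3681 7.6087] [-0.04 -0.12  0.39] 22.18
0.1085 [0.4996 0.3636 0.1084] [2.7638 2.1416 2.2987] [ 0.48 -0.52  0.55] 22.43
0.11 [0.4995 0.3635 0.1098] [ 3.6321  3.3367 -1.3297] [ 0.89 -0.86  0.46] 22.68
0.111 [0.4995 0.3635 0.1107] [ 3.4043  3.6069 -2.0111] [ 0.95 -0.86  0.43] 22.93
0.112 [0.4995 0.3635 0.1116] [ 3.4901  3.2552 -2.8386] [ 0.95 -0.88  0.5 ] 23.18
0.113 [0.4995 0.3635 0.1124] [ 3.8581  4.9932 -4.1438] [ 1.09 -0.97  0.43] 23.43
```

```bash
python3 - <<'E'
from h import *
np.set_printoptions(precision=4,suppress=True)
st=np.load("st.npy"); c,F0=st[:2],st[3:]
z=.111
env.movel([*c,z],frame=R(np.radians(120)-1.17),rate=.03)
q=np.array(solver.inverse_kinematics([*c,z],R(np.radians(120)-1.17)))
for i in range(4):
    s=env.sense(); print(i,np.array(s["ee_pos"]),np.array(s["wrist_force"])-F0,np.round(s["moment"],2),s["tcp_rot"][:,2])
    if abs(s["moment"][2])<.1: break
    q[6]+=.012; env.goto_joints(q)
a,P=cam("side"); save("s2",a[220:340,190:350]); cv2.imwrite("pics/s2.png",cv2.resize(a[220:320,200:340],None,fx=5,fy=5,interpolation=cv2.INTER_CUBIC)[...,::-1])
np.save("q.npy",q)
E
```

```text
0 [0.4995 0.3635 0.1121] [1.6686 0.9634 6.2248] [ 0.27 -0.37  0.44] [ 0.001   0.0003 -1.    ]
1 [0.4995 0.3635 0.1121] [0.786  1.5333 6.8959] [ 0.35 -0.36  0.19] [ 0.0007  0.0005 -1.    ]
2 [0.4995 0.3635 0.1122] [0.4154 0.3462 7.676 ] [ 0.31 -0.3   0.03] [ 0.0007  0.0005 -1.    ]
```

View pics/s2.png

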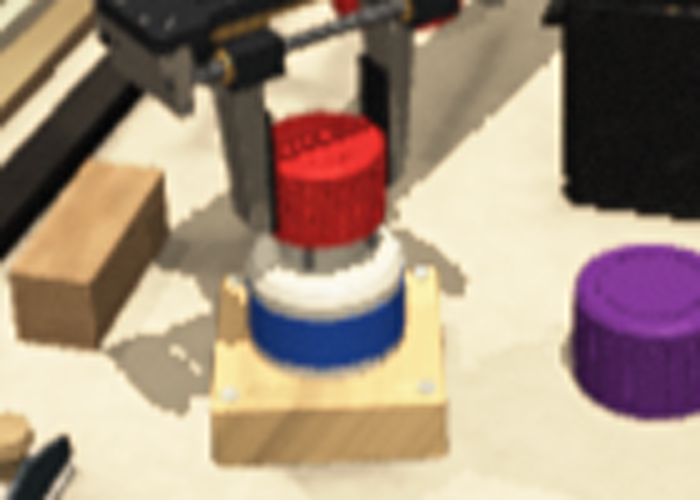

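The cap is held upright and looks level over the canister, with its rim at (330,235) in the enlarged crop. Twist is near zero and the force equals the spring at about 6 mm. I'll test the lock by raising slightly.

```bash
python3 - <<'E'
from h import *
np.set_printoptions(precision=4,suppress=True)
st=np.load("st.npy"); c,F0=st[:2],st[3:]
yaw=np.radians(120)-1.17+.024
for z in [.112,.1125,.113,.1135]:
    env.movel([*c,z],frame=R(yaw),rate=.03); s=env.sense(); f=np.array(s["wrist_force"])-F0
    print(z,np.array(s["ee_pos"]),f,np.round(s["moment"],2),round(s["t"],2))
    if f[2]<-5: break
E
```

```text
0.112 [0.4995 0.3635 0.1123] [2.3687 2.6146 2.49  ] [ 0.79 -0.57 -0.04] 24.48
0.1125 [0.4995 0.3635 0.1123] [2.1818 4.007  0.2708] [ 1.   -0.74 -0.  ] 24.73
0.113 [0.4995 0.3634 0.1124] [ 3.0816  5.5114 -3.1283] [ 1.19 -0.94 -0.08] 24.98
0.1135 [0.4995 0.3634 0.1124] [ 3.8577  5.8834 -5.9044] [ 1.43 -1.12 -0.08] 25.23
```

It stops rigidly at 0.1124 and pulling does not move it, so it is locked. I release at zero load, retreat and check.

```bash
python3 - <<'E'
from h import *
np.set_printoptions(precision=4,suppress=True)
st=np.load("st.npy"); c,F0=st[:2],st[3:]
yaw=np.radians(120)-1.17+.024; Rt=R(yaw)
env.movel([*c,.1125],frame=Rt,rate=.03)
effector.release(); env.pause(.3)
env.movel([*c,.20],frame=Rt,rate=.1)
g=np.array([.4988,.3629])-.11*Rt[:2,0]
try: env.movel([*g,.30],frame=Rt,rate=.2)
except env.PlanningError as e: print(e); env.movel([*c,.33],frame=Rt,rate=.2)
env.pause(.3); s=env.sense(); print(s["ee_pos"],s["t"])
for n in ("wrist","side","scene"):
    a,P=cam(n); save("e_"+n,a); D=np.hypot(P[...,0]-.4988,P[...,1]-.3629)
    hsv=cv2.cvtColor(a,cv2.COLOR_RGB2HSV); m=((hsv[...,0]<10)|(hsv[...,0]>170))&(hsv[...,1]>130)&(D<.05)&(P[...,2]>.1)
    q=P[m]; t=q[q[:,2]>np.percentile(q[:,2],95)-.005]
    A=np.c_[t[:,:2],np.ones(len(t))]; k=np.linalg.lstsq(A,t[:,2],rcond=None)[0]
    print(n,m.sum(),"top z",np.median(t[:,2]),"slope",k[:2],cv2.minEnclosingCircle(t[:,:2].astype(np.float32)))
    print([(np.round(r["at"],4),r["score"]) for r in tip_of(n,"cap_center")[:3]])
a=cv2.imread("pics/e_wrist.png"); cv2.imwrite("pics/e_w.png",a)
E
```

```text
[0.5876 0.2992 0.2996] 28.6333
wrist 3063 top z 0.14552704275985465 slope [0.0014 0.    ] ((0.49889084696769714, 0.3627627491950989), 0.03017454780638218)
[(array([ 0.6056, -0.0353,  0.0282]), 0.85), (array([0.3521, 0.2958, 0.0214]), 0.65), (array([0.5042, 0.3592, 0.1276]), 0.64)]
side 611 top z 0.14347962340148068 slope [ 0.0115 -0.0101] ((0.5018511414527893, 0.36847829818725586), 0.03268565610051155)
[(array([0.5059, 0.3617, 0.1253]), 0.83), (array([0.3526, 0.3002, 0.0282]), 0.67), (array([ 0.6027, -0.0325,  0.0323]), 0.65)]
scene 200 top z 0.14694802748779712 slope [-0.0005 -0.0259] ((0.4975358545780182, 0.3622792959213257), 0.029834343120455742)
[(array([ 0.6041, -0.0352,  0.0285]), 0.92), (array([0.3535, 0.3028, 0.0299]), 0.73), (array([0.4972, 0.3622, 0.1294]), 0.45)]
```

View pics/e_wrist.png

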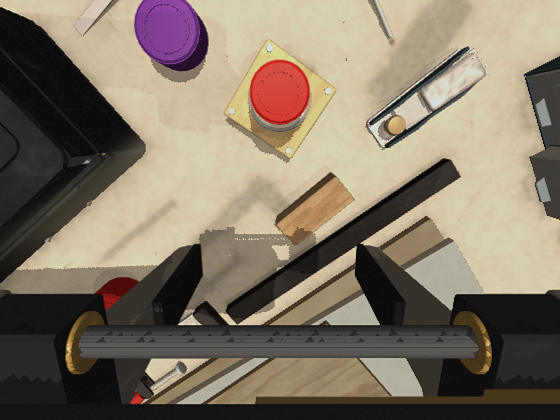

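The cap sits at (280,92), level and concentric within 0.2 mm. Its centre is about 10.5 mm above the neck point, which matches the locked height, and the robot is clear of everything.

```bash
python3 -c "
from h import *
print(workorder.finish_job())"
```

```text
the job is handed in; nothing more can be done
None
```

The red cap is back on the white canister and locked in the pockets: level, released, its centre about 10.5 mm above the neck. The robot is clear, no tool or offcut was touched on purpose (end positions not re-measured), and the job was handed in at about 29 s; the verdict was not shown.

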